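Set the carrom stand's leg to its red mark and hold it locked

ROBOT

A 7-joint arm with a two-finger parallel gripper is mounted at the origin on the work surface. World frame = base frame: x ahead of the robot, y to its left, z up, the work surface at z = 0. Lengths are in m, angles in rad, forces in N, time in s.
With the tool pointing down it reaches from about 0.4 to 0.875 m from the base axis. Payload 19.3 kg.
Tool frame: the origin (TCP) lies on the mounting face of the last link; the fingertips stand 173 mm ahead of it and the grasp point (between the pads) lies 155 mm ahead of it; z points along the fingers, y is the line along which they close (so a half turn about z gives the same grasp; the last joint's range is limited). The gripper opens to 85 mm and grips with 20 to 120 N. Pads are 22 mm wide; open, the fingers measure 114 mm over their backs; the gripper's body (76 mm by 85 mm) begins 54 mm behind the grasp point. The pads swing forward as they close: fully open they stand 13 mm farther back than shut.
Start: joints at [1.09, 0.521, -0.036, 1.599, 0.021, 1.021, -0.113], TCP at [0.25, -0.573, 0.405] pointing down, gripper open.
Joint ranges: [-2.91, 2.91], [-0.3, 2.13], [-1.5, 1.42], [0.17, 2.43], [-1.26, 4.41], [0.16, 1.93], [-2.52, 2.52]. Speed limits (rad/s): [1.89, 1.89, 2.39, 2.39, 3.01, 3.01, 3.01].

INTERFACE

Orientations are given as [roll, pitch, yaw] about the fixed x, y, z axes, in that order (R = Rz(yaw) Ry(pitch) Rx(roll)).
In Python, from cell import env gives the robot as it stands. The module is installed in compiled form; this text tells all that it offers.
- The arm moves only by the tool jog_arm, never from a script. Its argument "targets" is a list of rows, each an object with "offset": the shift along the tool's x, y, z in mm, a list of three; "roll": the turn about the tool's z in rad; "gripper": the opening, from 0 (shut) to 1 (fully open). In form: [{"offset": [tx, ty, tz], "roll": roll, "gripper": gripper}, ...]. A call has 1 to 12 rows; each row shifts and turns the commanded pose from where the row before left it, along the tool's axes as they then stand; what a row does not reach is not made up. A row lasts 1/12 s, in which the tool goes at most 41.7 mm and 7.16 degrees, less where a joint would pass 70% of its speed; a pose out of reach is approached as far as the arm can. A call is refused whole if a number of a shift passes 41.7 or a number of a turn 0.125, either way. A call with a gripper value outside its range is refused whole. The fingers move at their own pace and stop on an object; the grip force is fixed at half the most. Time passes only in rows, so rows that do not move let the fingers close. It gives the time, the measured TCP pose, the force, the opening and the grip force at its end, in the units of the state.
- env.read_state(): the state, without advancing time (a new reading comes with each control period).
- env.snapshot(name): name is "side" or "top"; returns the picture (420x560x3 uint8, blue, green, red); there is no depth.
- env.calibration(name): a dict with "mtx" (3x3 intrinsics, pixels), "distortion" ([k1, k2, p1, p2, k3] as OpenCV has them; the pictures are not rectified), "xyz" and "attitude" of the camera in the world. Camera axes: x right, y up, looking along -z (the intrinsics and any distortion apply to the point x, -y, -z); pixel columns grow to the right and rows downward; lengths in m; the calibration is good to about 2 mm. A picture is of the moment at which its call begins. calibration takes no time and is no camera call.
- env.finish_job(): hands the job in; it is judged then, once.
The state is a dict: "clock": time; "joints": joint angles; "dq": joint speeds; "tau": joint torques, N m; "tcp_pos": TCP position; "tool_rot": TCP orientation; "force": force on the tool from outside, world axes, zero at the start; "torque": the same for the moment, N m; "gripper_width": opening from 0.0 (shut) to 1.0 (fully open); "gripper_force": force on a finger pad.
Only numpy, scipy, OpenCV 4.12 (cv2) and the standard library are available. Lean on these libraries where they do the work, as an engineer would, in place of code of your own. Each camera call takes 0.05 s, during which the arm holds its last target. There are 200 camera calls.

TASK

Turn the hinged gauge leaf right over so that it lies flat with its red band showing. Then draw the spring-loaded telescopic leg out by its crossbar foot until its yellow pointer stands within the width of the red band and, holding it there, squeeze the red cam lever fully closed against the thumb rest; do not close the lever before the pointer is at the band. Finish still gripping the leg and lever, with the pointer at the band, and leave the tumblers, jar, coin rack, coins and striker where they are.

Things in the scene. Friction and masses are not known exactly. Their poses are not given: they have to be found in the camera images.
- cradle: Wooden cradle fixed to the board, clamping the leg's steel outer tube. Origin on the board surface under the leg's axis; x along the leg (tube and collar at x = +90 to +270 mm, all under 54 mm high), y to the side where the gauge stands, z up. The leg is drawn out towards -x, towards the robot. At x under +90 mm nothing lies below the leg, and nothing but the leg is within 70 mm of its axis.
- leg: Inner sliding leg, axes as the cradle's. Origin: centre of its crossbar foot, 32 mm above the board; foot black, 14 (x) by 120 (y) by 36 mm high. An 18 mm rod runs along +x into the tube. Starts at cradle x = +20 mm, draws out 110 mm to -x; a spring pulls it back (2.5 N at first, plus 60 N/m). Fingers lowered just behind (+x of) the foot, astride thumb rest and lever, pull it along.
- pointer (a point): Tip of the yellow pointer on the foot's +y end: leg x = 0, y = +70 mm, 36 mm above the board. It moves with the leg; it is 4 mm thick, goes on as a yellow stripe on top of the foot, and points at the edge of the leaf, 8 mm away.
- grip (a point): Centre of the final squeeze, on the leg's axis: leg x = +26 mm, y = 0, 32 mm above the board. A fixed black thumb rest (28 mm along x, 34 mm high) has its outer face 14 mm to the -y side; the lever's face is 26 mm to the +y side when open, 14 mm when closed (28 mm grasp along y). The foot's rear face is 19 mm to the -x side. With the leg in, the collar starts 44 mm to the +x side.
- lever_face (a point): Centre of the outer (+y) face of the red cam lever, a paddle 28 mm long (x), 6 mm thick, 34 mm high, that rides on the leg: at leg x = +26 mm, y = +26 mm when open, +14 mm when closed, 32 mm above the board.
- lever (a joint): Travel of the cam lever, m: 0 open, 0.012 fully closed (it slides towards the leg axis, along -y of the leg). It needs about 4 N, stays where it is left, and has no spring.
- gauge: Wooden base of the gauge, 100 mm (x) by 60 mm (y) by 18 mm high, fixed to the board beside the leg, axes parallel to the cradle's, origin at the centre of its underside. Two brass hinge cheeks 32 mm high stand at its middle (x = 0, y = +-31 mm).
- leaf (a joint): Angle of the gauge leaf about its hinge, rad: 0 lying away from the robot (gauge +x side) with a thin blue line up, pi/2 upright, 3.14 turned right over, flat on the robot's side (gauge -x side) with the red band up. A free hinge with a little damping: it weighs about 60 g and falls to whichever side it leans when let go.
- leaf_hinge (a point): Hinge axis of the leaf, over the gauge's origin, 26 mm above the board. The axis is parallel to the gauge's y.
- leaf_stem (a point): Grip point on the leaf's stem, 78 mm from the hinge axis. Leaf: pale wooden plate 46 by 56 mm (along the hinge), 6 mm thick, ending 50 mm from the hinge, where a round dark stem, 12 mm in diameter, goes on to 92 mm. Pinched along the hinge's direction the stem pivots between the fingers, so the tool may point down all through the turn. Flat, it is 26 mm above the board, nothing under it.
- red_line (a point): Middle of the red band on the leaf, 28 mm from the hinge axis; the band is 10 mm wide and runs parallel to the hinge across the face that is underneath at the start. The point lies at mid thickness of the leaf. Its own x axis lies along the leaf, from hinge to stem.
- tumbler0: Bystander: green glass tumbler, 66 mm wide, 100 mm high, origin under its base.
- tumbler1: Bystander: clear glass tumbler, 66 mm wide, 100 mm high, origin under its base.
- jar: Bystander: white ceramic jar with steel screw lid, 90 mm wide, 127 mm high, origin under its base.
- coin_rack: Bystander: pink comb-shaped coin rack, 150 by 45 mm, 42 mm high, origin under its base.
- striker: Bystander: ivory striker disc, 41 mm wide, 10 mm high.
- coin_red: Bystander: red carrom coin, 31 mm wide, 9 mm high.
- coin_dark: Bystander: dark carrom coin, 31 mm wide, 9 mm high.
Things that resemble listed ones, but are neither listed nor needed, are in the scene too. Of the things that look like the gauge, take the one that is farthest from the robot's base at the start.

How it is judged:
By the outcome, as a careful person would: the job done as asked, in the order asked, and still so for the second after the job is handed in, while the arm keeps its last pose, push and grip.
It also fails if it takes over 48 s, if anything falls off the work surface, if the arm or the gripper's body presses on something with over 40 N, if the wrist force passes 120 N, or if a joint passes its speed limit or range.

## Working session

There is one attempt and no reset: what is moved stays moved. The work goes in short steps, Python scripts to look and compute and a tool call to move; the robot and the scene stay as the last step left them, time stands still between calls to the robot, and variables do not carry over. Pictures are saved under pics/ and viewed, at most 10 in all, crops included, and the job is handed in when it is done.

Besides the shell and the picture viewer there is one more tool, called after "Request:" by a JSON object that holds its "name" and its "arguments", one argument or row to a line. jog_arm: Moves the arm, as the interface text tells. Its arguments: {"type":"object","properties":{"targets":{"type":"array","items":{"type":"object","properties":{"offset":{"type":"array","items":{"type":"number"}},"roll":{"type":"number"},"gripper":{"type":"number"}}}}},"required":["targets"]}

```bash
mkdir -p pics; python3 - <<'E'
from cell import env
import cv2
for n in("side","top"):
    cv2.imwrite(f"pics/{n}0.png",env.snapshot(n)); print(n,env.calibration(n))
print(env.read_state())
E
```

```text
side {'mtx': array([[401.13434406,   0.        , 284.01075736],
       [  0.        , 401.13434406, 211.15855888],
       [  0.        ,   0.        ,   1.        ]]), 'distortion': array([-0.10868065,  0.        ,  0.        ,  0.        ,  0.        ]), 'xyz': array([ 0.19606   , -0.46417984,  0.68247137]), 'attitude': array([ 0.74893859, -0.01738966, -0.58534125])}
top {'mtx': array([[473.52893234,   0.        , 277.4101958 ],
       [  0.        , 473.52893234, 220.65754283],
       [  0.        ,   0.        ,   1.        ]]), 'distortion': array([-0.09603848,  0.        ,  0.        ,  0.        ,  0.        ]), 'xyz': array([ 0.32007944, -0.00283682,  1.17562479]), 'attitude': array([ 0.16154943, -0.00349201, -1.60088722])}
{'clock': 0.1, 'joints': array([ 1.08981989,  0.52196441, -0.03633234,  1.59994363,  0.02119497,
        1.02109433, -0.11279991]), 'dq': array([ 0.00020304, -0.00319387, -0.00085659, -0.00125949, -0.00147291,
        0.00011881,  0.00115206]), 'tau': array([ 4.33655092e-03, -9.28486490e+01,  1.98423207e+00, -3.70533729e+01,
        1.80535245e-02,  5.21909416e-03,  9.63590765e-05]), 'tcp_pos': array([ 0.24951032, -0.57290209,  0.40417954]), 'tool_rot': array([-3.14056972e+00,  6.46425065e-05,  4.10767084e-01]), 'force': array([-0.01466739,  0.10814913, -0.68956843]), 'torque': array([ 0.01716   , -0.00288353, -0.03397193]), 'gripper_force': 0.0, 'gripper_width': 0.9970170210642272}
```

View pics/top0.png

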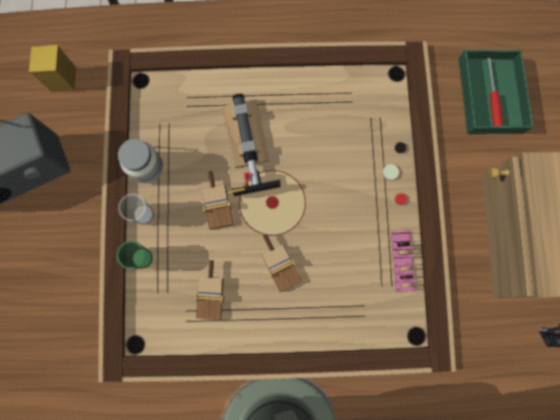

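View pics/side0.png

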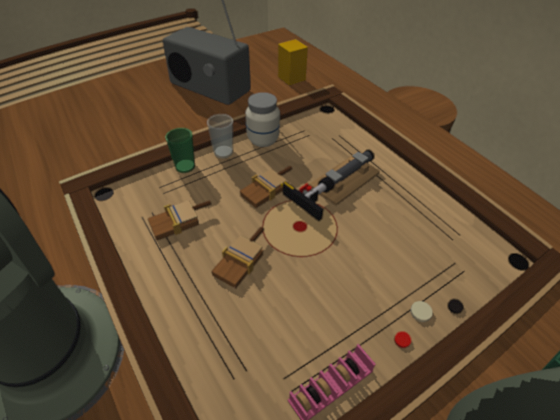

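Top view: gauge-like things at (216,205), (282,267) and (209,298). The first fits: it is farthest from the base (bottom of the picture) and stands beside the foot (256,187). I'll confirm this in an enlarged crop.

```bash
cat > h.py <<'E'
import cv2,numpy as np
from cell import env
from scipy.spatial.transform import Rotation as R
class Cam:
    def __init__(s,n):
        c=env.calibration(n); s.K=c["mtx"]; s.d=c["distortion"]; s.p=c["xyz"]; s.R=R.from_euler("xyz",c["attitude"]).as_matrix()
    def ray(s,uv):
        u=cv2.undistortPoints(np.array([[uv]],float),s.K,s.d)[0,0]
        v=s.R@np.array([u[0],-u[1],-1]); return v/np.linalg.norm(v)
    def plane(s,uv,z):
        v=s.ray(uv); return s.p+v*(z-s.p[2])/v[2]
    def proj(s,P):
        q=(np.atleast_2d(P)-s.p)@s.R*[1,-1,-1]
        return cv2.projectPoints(q,np.zeros(3),np.zeros(3),s.K,s.d)[0][:,0]
T,S=Cam("top"),Cam("side")
def tri(a,b):
    v,w=T.ray(a),S.ray(b); t=np.linalg.lstsq(np.c_[v,-w],S.p-T.p,rcond=None)[0]
    A,B=T.p+v*t[0],S.p+w*t[1]; return (A+B)/2,np.linalg.norm(A-B)
E
python3 - <<'E'
import cv2,numpy as np
t=cv2.imread("pics/top0.png")[85:235,190:315]; s=cv2.imread("pics/side0.png")[140:250,230:385]
a=cv2.resize(t,None,fx=4,fy=4,interpolation=2); b=cv2.resize(s,None,fx=5,fy=5,interpolation=2)
cv2.imwrite("pics/tc.png",a); cv2.imwrite("pics/sc.png",b)
E
```

```text
(no output)
```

View pics/tc.png

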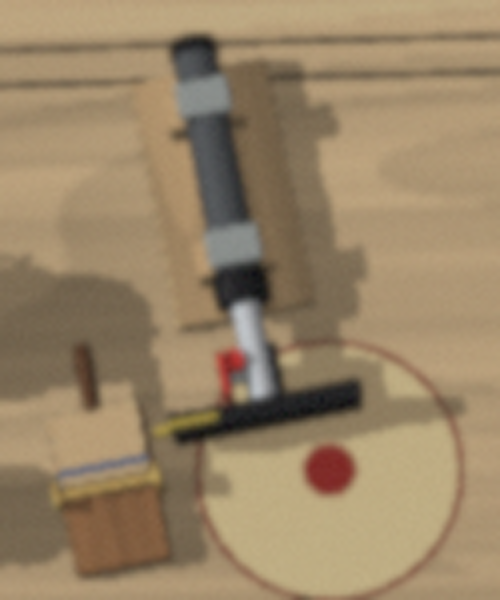

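View pics/sc.png

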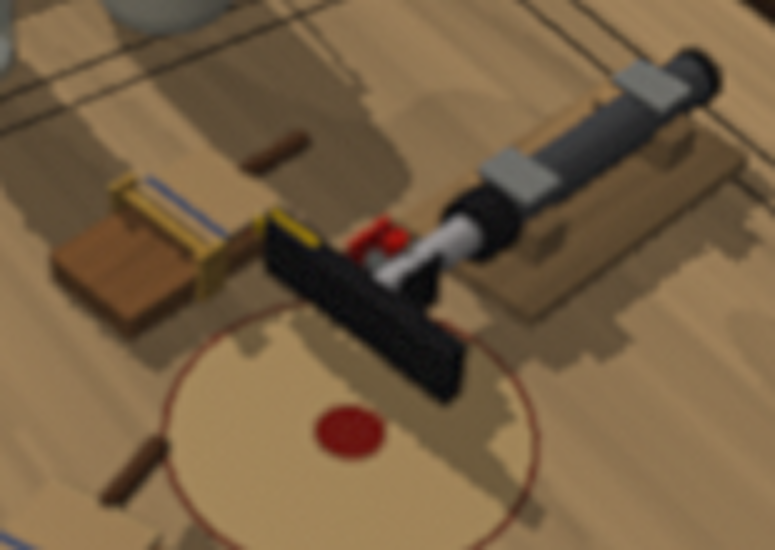

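The crops show the blue-lined leaf with its stem beside the foot. That gauge is the farthest one and the one the pointer aims at, so I take it. Pointer tip: top (229,193), side (282,183). Stem end: top (210.5,171), side (291,167). Foot's -y end: top (279.5,180).

```bash
python3 - <<'E'
from h import *
np.set_printoptions(precision=4,suppress=True)
c=lambda x,y:(x/4+190-.375,y/4+85-.375); s=lambda x,y:(x/5+230-.4,y/5+140-.4)
for n,a,b in [("pointer",(157,432),(264,214)),("stemtip",(82,344),(307,137)),("disc",(330,470),(350,432)),("foot-y far top",(358,381),(466,345)),("cheek+y top",(57,492),(120,183)),("cheek-y top",(155,474),(213,240)),("tube end",(193,40),(697,52))]:
    P,e=tri(c(*a),s(*b)); print(n,P,round(e,4))
def pl(x,y,z): return T.plane(c(x,y),z)
for b in (0,):
  print("stem tip/base",pl(82,344,.026+b),pl(92,407,.026+b),"cheeks",pl(57,492,.032),pl(155,474,.032))
  print("foot top corners far",pl(172,412,.05),pl(358,381,.05),"ptr",pl(157,432,.036),"tube",pl(194,45,.04),pl(243,290,.04))
  print("base near corners",pl(84,576,.018),pl(170,556,.018), "rod at foot",pl(262,395,.04))
E
```

```text
pointer [0.5791 0.1036 0.0436] 0.0037
stemtip [0.6389 0.1521 0.0283] 0.0003
disc [ 0.5589 -0.0009  0.0032] 0.0005
foot-y far top [ 0.6043 -0.0197  0.0509] 0.0009
cheek+y top [0.5426 0.168  0.0326] 0.003
cheek-y top [0.5533 0.106  0.0384] 0.0022
tube end [0.8285 0.0784 0.0521] 0.0014
stem tip/base [0.6394 0.1525 0.026 ] [0.5986 0.1464 0.026 ] cheeks [0.5441 0.1676 0.032 ] [0.5536 0.107  0.032 ]
foot top corners far [0.5881 0.0944 0.05  ] [ 0.6042 -0.0195  0.05  ] ptr [0.5791 0.1051 0.036 ] tube [0.8312 0.0783 0.04  ] [0.6671 0.0501 0.04  ]
base near corners [0.4934 0.1532 0.018 ] [0.5044 0.0997 0.018 ] rod at foot [0.5996 0.0397 0.04  ]
```

The board is at z ≈ 0, the cell yaw is about 0.155, the hinge about (0.5485, 0.1375), the stem grip about (0.6256, 0.1495) and the foot about (0.5895, 0.036). Heights and lengths agree with the given sizes. Moving now: turn, then travel above the stem.

Request:
{"name": "jog_arm", "arguments": {
  "targets": [
    {"offset": [0, 0, 0], "roll": 0.085, "gripper": 0.6},
    {"offset": [0, 0, 0], "roll": 0.085, "gripper": 0.6},
    {"offset": [0, 0, 0], "roll": 0.086, "gripper": 0.6},
    {"offset": [20, -27, 0], "roll": 0, "gripper": 0.6},
    {"offset": [20, -27, 0], "roll": 0, "gripper": 0.6},
    {"offset": [20, -27, 0], "roll": 0, "gripper": 0.6},
    {"offset": [20, -27, 0], "roll": 0, "gripper": 0.6},
    {"offset": [20, -27, 0], "roll": 0, "gripper": 0.6},
    {"offset": [20, -27, 0], "roll": 0, "gripper": 0.6},
    {"offset": [20, -27, 0], "roll": 0, "gripper": 0.6},
    {"offset": [20, -27, 0], "roll": 0, "gripper": 0.6},
    {"offset": [20, -27, 0], "roll": 0, "gripper": 0.6}
  ]
}}

```text
clock: 1.1
tcp_pos: [0.3903, -0.3036, 0.4046]
tool_rot: [-3.141, 0.0, 0.155]
force: [0.5, 0.7, 0.2]
gripper_width: 0.598
gripper_force: 0.0
```

Request:
{"name": "jog_arm", "arguments": {
  "targets": [
    {"offset": [20, -27, 0], "roll": 0, "gripper": 0.6},
    {"offset": [20, -27, 0], "roll": 0, "gripper": 0.6},
    {"offset": [20, -27, 0], "roll": 0, "gripper": 0.6},
    {"offset": [20, -27, 0], "roll": 0, "gripper": 0.6},
    {"offset": [20, -27, 0], "roll": 0, "gripper": 0.6},
    {"offset": [20, -27, 0], "roll": 0, "gripper": 0.6},
    {"offset": [20, -27, 0], "roll": 0, "gripper": 0.6},
    {"offset": [20, -27, 0], "roll": 0, "gripper": 0.6},
    {"offset": [20, -27, 0], "roll": 0, "gripper": 0.6},
    {"offset": [20, -27, 0], "roll": 0, "gripper": 0.6},
    {"offset": [20, -27, 0], "roll": 0, "gripper": 0.6},
    {"offset": [20, -27, 0], "roll": 0, "gripper": 0.6}
  ]
}}

```text
clock: 2.1
tcp_pos: [0.5776, 0.0535, 0.4045]
tool_rot: [3.142, 0.001, 0.155]
force: [1.2, 0.0, 0.7]
gripper_width: 0.598
gripper_force: 0.0
```

Request:
{"name": "jog_arm", "arguments": {
  "targets": [
    {"offset": [20, -27, 0], "roll": 0, "gripper": 0.6},
    {"offset": [20, -27, 0], "roll": 0, "gripper": 0.6},
    {"offset": [1, -1, 0], "roll": 0, "gripper": 0.6},
    {"offset": [0, 0, 0], "roll": 0, "gripper": 0.6}
  ]
}}

```text
clock: 2.43
tcp_pos: [0.6094, 0.1147, 0.4039]
tool_rot: [-3.141, 0.001, 0.158]
force: [-0.3, -0.0, -0.0]
gripper_width: 0.603
gripper_force: 0.0
```

Request:
{"name": "jog_arm", "arguments": {
  "targets": [
    {"offset": [11, -16, 20], "roll": 0, "gripper": 0.6},
    {"offset": [10, -16, 20], "roll": 0, "gripper": 0.6},
    {"offset": [0, 0, 30], "roll": 0, "gripper": 0.6},
    {"offset": [0, 0, 30], "roll": 0, "gripper": 0.6},
    {"offset": [0, 0, 20], "roll": 0, "gripper": 0.6},
    {"offset": [0, 0, 0], "roll": 0, "gripper": 0.6}
  ]
}}

```text
clock: 2.93
tcp_pos: [0.6237, 0.146, 0.2806]
tool_rot: [3.14, 0.006, 0.154]
force: [-1.1, -0.0, 0.0]
gripper_width: 0.599
gripper_force: 0.0
```

```bash
python3 - <<'E'
from h import *
t=env.snapshot("top");s=env.snapshot("side")
a=cv2.resize(t[120:240,170:300],None,fx=3.6,fy=3.6,interpolation=2);b=cv2.resize(s[90:240,200:330],None,fx=2.88,fy=2.88,interpolation=2)
cv2.imwrite("pics/g1.png",np.hstack([a,cv2.resize(b,(330,a.shape[0]))])); print(env.read_state()["tcp_pos"])
E
```

```text
[0.62499756 0.14662383 0.2849823 ]
```

View pics/g1.png

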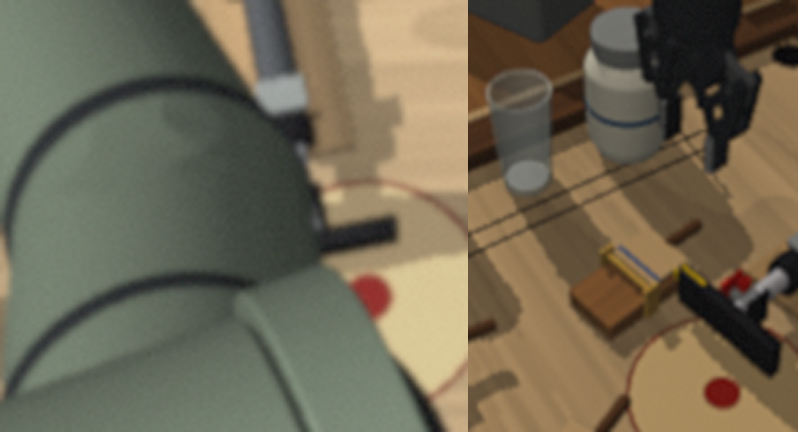

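The top view is hidden by the arm. The side view shows the fingers above the stem, clear of the jar. Descending.

Request:
{"name": "jog_arm", "arguments": {
  "targets": [
    {"offset": [1, -3, 25], "roll": 0, "gripper": 0.6},
    {"offset": [0, 0, 25], "roll": 0, "gripper": 0.6},
    {"offset": [0, 0, 25], "roll": 0, "gripper": 0.6},
    {"offset": [0, 0, 20], "roll": 0, "gripper": 0.6},
    {"offset": [0, 0, 9], "roll": 0, "gripper": 0.6},
    {"offset": [0, 0, 0], "roll": 0, "gripper": 0.6},
    {"offset": [0, 0, 0], "roll": 0, "gripper": 0.6}
  ]
}}

```text
clock: 3.62
tcp_pos: [0.6261, 0.1505, 0.1822]
tool_rot: [-3.141, -0.002, 0.154]
force: [0.4, -0.3, 0.5]
gripper_width: 0.602
gripper_force: 0.0
```

```bash
python3 - <<'E'
from h import *
s=env.snapshot("side")
cv2.imwrite("pics/g2.png",cv2.resize(s[110:230,230:350],None,fx=5,fy=5,interpolation=2)); x=env.read_state();print(x["tcp_pos"],x["tool_rot"],x["force"])
E
```

```text
[0.62624525 0.15057697 0.18263809] [-3.14138071e+00 -2.27524354e-03  1.54385594e-01] [-0.12619202  0.26928495  0.44671235]
```

View pics/g2.png

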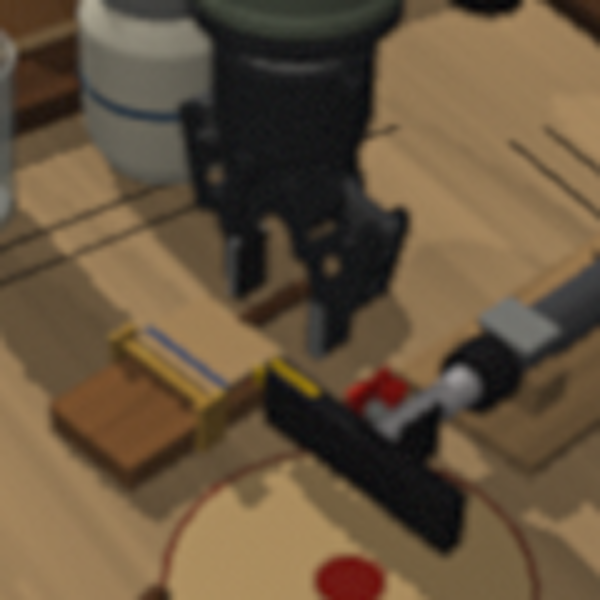

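The stem runs between the two open fingers. Closing.

Request:
{"name": "jog_arm", "arguments": {
  "targets": [
    {"offset": [0, 0, 1], "roll": 0, "gripper": 0.3},
    {"offset": [0, 0, 0], "roll": 0, "gripper": 0},
    {"offset": [0, 0, 0], "roll": 0, "gripper": 0},
    {"offset": [0, 0, 0], "roll": 0, "gripper": 0},
    {"offset": [0, 0, 0], "roll": 0, "gripper": 0},
    {"offset": [0, 0, 0], "roll": 0, "gripper": 0}
  ]
}}

```text
clock: 4.17
tcp_pos: [0.6257, 0.1511, 0.1804]
tool_rot: [-3.141, -0.001, 0.155]
force: [-0.8, 2.6, 7.6]
gripper_width: 0.118
gripper_force: 58.5
```

```bash
python3 -c "
import numpy as np
t=np.radians(np.arange(0,181,7.5));x=78*np.cos(t);z=-78*np.sin(t)
print(np.c_[np.diff(x),np.diff(z)].round(1).tolist())"
```

```text
[[-0.7, -10.2], [-2.0, -10.0], [-3.3, -9.7], [-4.5, -9.2], [-5.7, -8.5], [-6.7, -7.7], [-7.7, -6.7], [-8.5, -5.7], [-9.2, -4.5], [-9.7, -3.3], [-10.0, -2.0], [-10.2, -0.7], [-10.2, 0.7], [-10.0, 2.0], [-9.7, 3.3], [-9.2, 4.5], [-8.5, 5.7], [-7.7, 6.7], [-6.7, 7.7], [-5.7, 8.5], [-4.5, 9.2], [-3.3, 9.7], [-2.0, 10.0], [-0.7, 10.2]]
```

Request:
{"name": "jog_arm", "arguments": {
  "targets": [
    {"offset": [-0.7, 0, -10.2], "roll": 0, "gripper": 0},
    {"offset": [-2, 0, -10], "roll": 0, "gripper": 0},
    {"offset": [-3.3, 0, -9.7], "roll": 0, "gripper": 0},
    {"offset": [-4.5, 0, -9.2], "roll": 0, "gripper": 0},
    {"offset": [-5.7, 0, -8.5], "roll": 0, "gripper": 0},
    {"offset": [-6.7, 0, -7.7], "roll": 0, "gripper": 0}
  ]
}}

```text
clock: 4.67
tcp_pos: [0.602, 0.147, 0.2356]
tool_rot: [-3.142, 0.001, 0.155]
force: [-4.2, 2.9, -12.1]
gripper_width: 0.115
gripper_force: 58.4
```

Request:
{"name": "jog_arm", "arguments": {
  "targets": [
    {"offset": [-7.7, 0, -6.7], "roll": 0, "gripper": 0},
    {"offset": [-8.5, 0, -5.7], "roll": 0, "gripper": 0},
    {"offset": [-9.2, 0, -4.5], "roll": 0, "gripper": 0},
    {"offset": [-9.7, 0, -3.3], "roll": 0, "gripper": 0},
    {"offset": [-10, 0, -2], "roll": 0, "gripper": 0},
    {"offset": [-10.2, 0, -0.7], "roll": 0, "gripper": 0}
  ]
}}

```text
clock: 5.17
tcp_pos: [0.5477, 0.138, 0.2587]
tool_rot: [3.141, -0.002, 0.154]
force: [0.5, -0.6, -0.2]
gripper_width: 0.034
gripper_force: 0.0
```

```bash
python3 - <<'E'
from h import *
s=env.snapshot("side")
cv2.imwrite("pics/g3.png",cv2.resize(s[90:230,220:360],None,fx=4,fy=4,interpolation=2)); x=env.read_state();print(x["tcp_pos"],x["gripper_width"],x["force"])
E
```

```text
[0.54619836 0.13774976 0.25868623] 0.0018107110076683096 [-0.53025839 -0.50022722 -0.6889328 ]
```

View pics/g3.png

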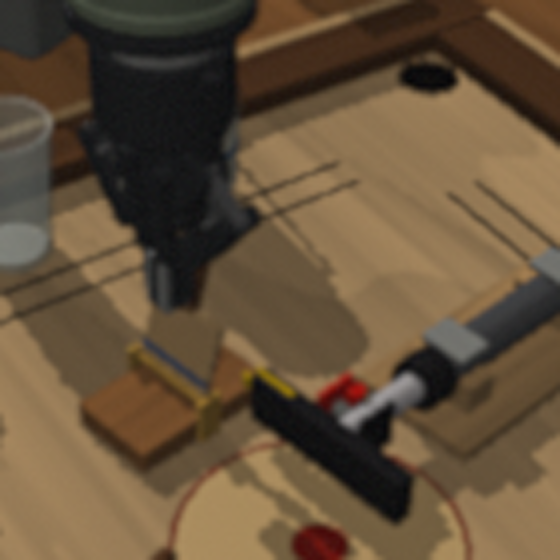

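The fingers are shut and empty, and the leaf is dropping back to the far side with its blue face still seen. The stem crept out near upright. I'll lift clear, let it settle, regrasp with margin against the creep, and try a lighter grip.

Request:
{"name": "jog_arm", "arguments": {
  "targets": [
    {"offset": [0, 0, -30], "roll": 0, "gripper": 0},
    {"offset": [15, 0, -10], "roll": 0, "gripper": 0.3},
    {"offset": [25, 0, 0], "roll": 0, "gripper": 0.6},
    {"offset": [25, 0, 0], "roll": 0, "gripper": 0.6},
    {"offset": [16, 0, 0], "roll": 0, "gripper": 0.6},
    {"offset": [0, 0, 0], "roll": 0, "gripper": 0.6},
    {"offset": [0, 0, 0], "roll": 0, "gripper": 0.6}
  ]
}}

```text
clock: 5.8
tcp_pos: [0.6284, 0.1506, 0.298]
tool_rot: [3.141, -0.0, 0.154]
force: [-0.4, -0.3, 0.7]
gripper_width: 0.596
gripper_force: 0.0
```

```bash
python3 - <<'E'
from h import *
s=env.snapshot("side").astype(int);o=cv2.imread("pics/side0.png").astype(int)
d=np.abs(s-o).sum(2)[160:185,275:300]>60
print(env.read_state()["tcp_pos"])
for r in d: print("".join(".#"[int(v)] for v in r))
# blue line pixels old/new
for im in (o,s):
    m=(im[:,:,0]-im[:,:,2]>25); m[:, :250]=0; m[:,300:]=0; m[:165]=0;m[200:]=0
    ys,xs=np.nonzero(m); print(len(xs), xs.mean() if len(xs) else 0, ys.mean() if len(xs) else 0)
E
```

```text
[0.6278972  0.15068784 0.29800438]
...#####.................
...#####.................
..#####..................
.#####...................
#####....................
#####....................
####..........##.........
###.........#####........
...........######........
####.....########........
#####..#########.........
.#############...........
..###########............
..#########..............
...#######...............
.....#...................
.........................
....##...................
....##...................
...###...................
..#####..................
.#######..#..............
.#######.................
#######..................
####............######.##
0 0 0
0 0 0
```

```bash
python3 - <<'E'
from h import *
s=env.snapshot("side");t=env.snapshot("top")
c=cv2.resize(s[140:240,220:330],None,fx=4,fy=4,interpolation=2);d=cv2.resize(t[160:260,170:250],None,fx=4,fy=4,interpolation=2)
cv2.imwrite("pics/g4.png",np.hstack([c,d]))
E
```

```text
(no output)
```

View pics/g4.png

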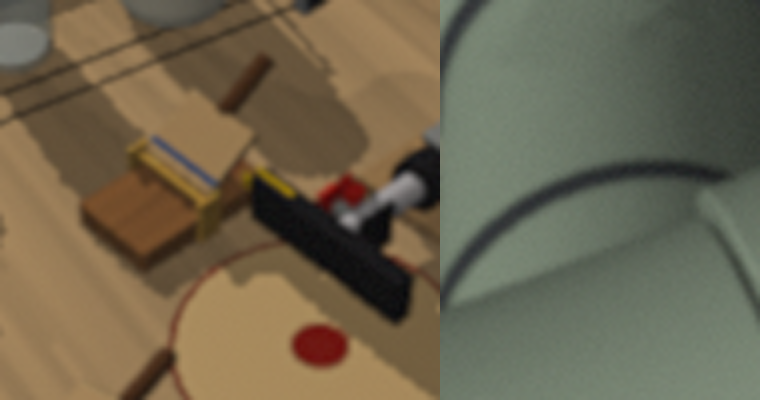

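The leaf is still sinking slowly: the stem end is at side (287,154), against (291,167) when flat. The hinge is well damped, so I can also catch or push it near upright. Going down astride it again.

Request:
{"name": "jog_arm", "arguments": {
  "targets": [
    {"offset": [3, 0, 0], "roll": 0, "gripper": 0.6},
    {"offset": [0, 0, 0], "roll": 0, "gripper": 0.6},
    {"offset": [0, 0, 0], "roll": 0, "gripper": 0.6},
    {"offset": [0, 0, 20], "roll": 0, "gripper": 0.6},
    {"offset": [0, 0, 25], "roll": 0, "gripper": 0.6},
    {"offset": [0, 0, 25], "roll": 0, "gripper": 0.6},
    {"offset": [0, 0, 25], "roll": 0, "gripper": 0.6},
    {"offset": [0, 0, 20], "roll": 0, "gripper": 0.6},
    {"offset": [0, 0, 5], "roll": 0, "gripper": 0.6},
    {"offset": [0, 0, 0], "roll": 0, "gripper": 0.6},
    {"offset": [0, 0, 0], "roll": 0, "gripper": 0.6}
  ]
}}

```text
clock: 6.87
tcp_pos: [0.6315, 0.1516, 0.1788]
tool_rot: [-3.141, -0.001, 0.155]
force: [-0.3, -0.2, 0.8]
gripper_width: 0.604
gripper_force: 0.0
```

Request:
{"name": "jog_arm", "arguments": {
  "targets": [
    {"offset": [0, 0, 0], "roll": 0, "gripper": 0.3},
    {"offset": [0, 0, 0], "roll": 0, "gripper": 0.12},
    {"offset": [0, 0, 0], "roll": 0, "gripper": 0.12},
    {"offset": [0, 0, 0], "roll": 0, "gripper": 0.12},
    {"offset": [0, 0, 0], "roll": 0, "gripper": 0.12}
  ]
}}

```text
clock: 7.28
tcp_pos: [0.6315, 0.152, 0.1788]
tool_rot: [-3.141, -0.001, 0.155]
force: [-1.8, 4.7, 6.4]
gripper_width: 0.123
gripper_force: 28.2
```

A gripper value of 0.12 gives a lighter pinch, 28 N. I'll follow the arc with that.

Request:
{"name": "jog_arm", "arguments": {
  "targets": [
    {"offset": [-0.7, 0, -10.2], "roll": 0, "gripper": 0.12},
    {"offset": [-2, 0, -10], "roll": 0, "gripper": 0.12},
    {"offset": [-3.3, 0, -9.7], "roll": 0, "gripper": 0.12},
    {"offset": [-4.5, 0, -9.2], "roll": 0, "gripper": 0.12},
    {"offset": [-5.7, 0, -8.5], "roll": 0, "gripper": 0.12},
    {"offset": [-6.7, 0, -7.7], "roll": 0, "gripper": 0.12}
  ]
}}

```text
clock: 7.78
tcp_pos: [0.6083, 0.1481, 0.2344]
tool_rot: [-3.141, -0.001, 0.155]
force: [1.8, 4.2, -2.5]
gripper_width: 0.129
gripper_force: 31.3
```

Request:
{"name": "jog_arm", "arguments": {
  "targets": [
    {"offset": [-7.7, 0, -6.7], "roll": 0, "gripper": 0.12},
    {"offset": [-8.5, 0, -5.7], "roll": 0, "gripper": 0.12},
    {"offset": [-9.2, 0, -4.5], "roll": 0, "gripper": 0.12}
  ]
}}

```text
clock: 8.03
tcp_pos: [0.5835, 0.1439, 0.2515]
tool_rot: [-3.141, -0.003, 0.155]
force: [5.2, 2.7, -0.4]
gripper_width: 0.126
gripper_force: 33.7
```

Request:
{"name": "jog_arm", "arguments": {
  "targets": [
    {"offset": [-9.7, 0, -3.3], "roll": 0, "gripper": 0.12},
    {"offset": [-10, 0, -2], "roll": 0, "gripper": 0.12}
  ]
}}

```text
clock: 8.2
tcp_pos: [0.5642, 0.1407, 0.257]
tool_rot: [-3.142, -0.004, 0.154]
force: [5.6, 1.8, 2.7]
gripper_width: 0.126
gripper_force: 34.8
```

Request:
{"name": "jog_arm", "arguments": {
  "targets": [
    {"offset": [-10.2, 0, -0.7], "roll": 0, "gripper": 0.12},
    {"offset": [-10.2, 0, 0.7], "roll": 0, "gripper": 0.12}
  ]
}}

```text
clock: 8.37
tcp_pos: [0.5442, 0.1374, 0.2572]
tool_rot: [3.141, -0.004, 0.154]
force: [5.5, 0.4, 5.8]
gripper_width: 0.127
gripper_force: 37.5
```

Still held, just past upright. Continuing down the robot's side.

Request:
{"name": "jog_arm", "arguments": {
  "targets": [
    {"offset": [-10, 0, 2], "roll": 0, "gripper": 0.12},
    {"offset": [-9.7, 0, 3.3], "roll": 0, "gripper": 0.12},
    {"offset": [-9.2, 0, 4.5], "roll": 0, "gripper": 0.12},
    {"offset": [-8.5, 0, 5.7], "roll": 0, "gripper": 0.12}
  ]
}}

```text
clock: 8.7
tcp_pos: [0.5066, 0.1311, 0.2412]
tool_rot: [3.141, -0.002, 0.154]
force: [1.0, -3.1, 7.6]
gripper_width: 0.127
gripper_force: 36.2
```

Request:
{"name": "jog_arm", "arguments": {
  "targets": [
    {"offset": [-7.7, 0, 6.7], "roll": 0, "gripper": 0.12},
    {"offset": [-6.7, 0, 7.7], "roll": 0, "gripper": 0.12},
    {"offset": [-5.7, 0, 8.5], "roll": 0, "gripper": 0.12}
  ]
}}

```text
clock: 8.95
tcp_pos: [0.4864, 0.1276, 0.2176]
tool_rot: [3.14, 0.0, 0.153]
force: [0.1, -6.0, 5.3]
gripper_width: 0.128
gripper_force: 36.4
```

Request:
{"name": "jog_arm", "arguments": {
  "targets": [
    {"offset": [-4.5, 0, 9], "roll": 0, "gripper": 0.12},
    {"offset": [0, 0, 0], "roll": 0, "gripper": 0.5},
    {"offset": [0, 0, 0], "roll": 0, "gripper": 0.7},
    {"offset": [0, 0, 0], "roll": 0, "gripper": 0.7},
    {"offset": [0, 0, -25], "roll": 0, "gripper": 0.7},
    {"offset": [0, 0, -35], "roll": 0, "gripper": 0.7},
    {"offset": [0, 0, -35], "roll": 0, "gripper": 1},
    {"offset": [0, 0, -35], "roll": 0, "gripper": 1},
    {"offset": [0, 20, 0], "roll": 0, "gripper": 1},
    {"offset": [0, 35, 0], "roll": 0, "gripper": 1},
    {"offset": [0, 35, 0], "roll": 0, "gripper": 1},
    {"offset": [0, 0, 0], "roll": 0, "gripper": 1}
  ]
}}

```text
clock: 9.95
tcp_pos: [0.497, 0.0332, 0.3388]
tool_rot: [3.139, -0.001, 0.148]
force: [0.8, -1.6, 0.8]
gripper_width: 1.001
gripper_force: 0.0
```

```bash
python3 - <<'E'
from h import *
t=env.snapshot("top");s=env.snapshot("side"); print(env.read_state()["tcp_pos"])
cv2.imwrite("pics/t5.png",t);cv2.imwrite("pics/s5.png",s)
a=cv2.resize(t[130:240,180:260],None,fx=5,fy=5,interpolation=2);b=cv2.resize(s[150:250,230:310],None,fx=4.95,fy=5.5,interpolation=2)
cv2.imwrite("pics/g5.png",np.hstack([a,b]))
for n,im in(("t",t),("s",s)):
    h=cv2.cvtColor(im,cv2.COLOR_BGR2HSV); 
    for c,m in(("red",((h[...,0]<6)|(h[...,0]>174))&(h[...,1]>170)),("yel",(h[...,0]>20)&(h[...,0]<32)&(h[...,1]>170))):
        k,_,st,ce=cv2.connectedComponentsWithStats(m.astype(np.uint8))
        print(n,c,[(st[i].tolist(),ce[i].round(1).tolist()) for i in range(1,k) if st[i,4]>5])
E
```

```text
[0.4966516  0.03810732 0.33861466]
t red [([491, 92, 11, 33, 256], [495.7, 108.6]), ([396, 195, 10, 9, 71], [400.7, 198.8])]
t yel []
s red [([246, 183, 17, 13, 46], [254.2, 188.9]), ([300, 184, 12, 8, 54], [305.3, 187.5]), ([294, 222, 12, 9, 93], [299.5, 226.0]), ([395, 332, 16, 16, 203], [402.4, 339.3])]
s yel [([294, 40, 13, 43, 460], [299.5, 60.5]), ([281, 183, 2, 4, 7], [281.6, 184.3]), ([284, 182, 10, 7, 25], [288.3, 185.1])]
```

View pics/g5.png

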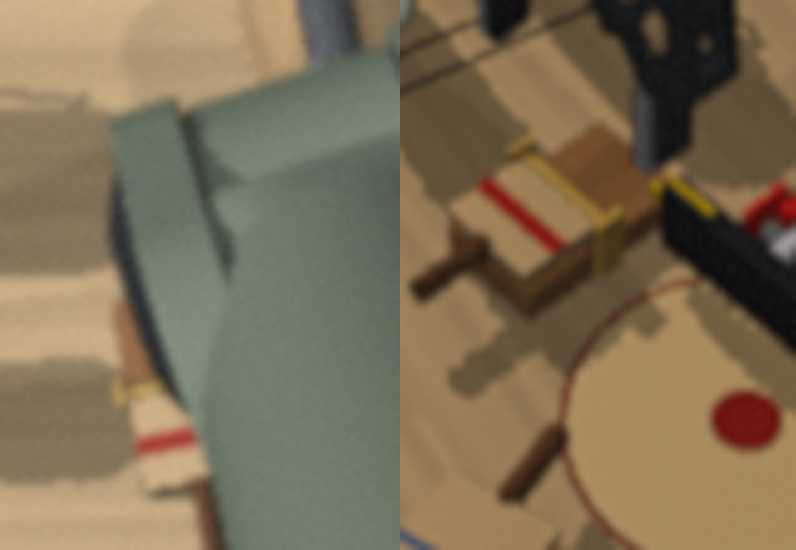

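The leaf lies flat with its red band up: band centroid at side (254.2,188.9), pointer stripe at side (281–294,185). Next the travel above the grip point, and measuring the pull from the same side camera.

Request:
{"name": "jog_arm", "arguments": {
  "targets": [
    {"offset": [30, 4, 0], "roll": 0, "gripper": 1},
    {"offset": [30, 4, 0], "roll": 0, "gripper": 1},
    {"offset": [30, 4, 0], "roll": 0, "gripper": 1},
    {"offset": [29, 4, 0], "roll": 0, "gripper": 1},
    {"offset": [0, 0, 25], "roll": 0, "gripper": 1},
    {"offset": [0, 0, 25], "roll": 0, "gripper": 1},
    {"offset": [0, 0, 0], "roll": 0, "gripper": 1},
    {"offset": [0, 0, 0], "roll": 0, "gripper": 1}
  ]
}}

```text
clock: 10.72
tcp_pos: [0.6162, 0.0429, 0.2877]
tool_rot: [-3.141, 0.002, 0.156]
force: [0.5, -0.4, 0.6]
gripper_width: 1.0
gripper_force: 0.0
```

```bash
cat > m.py <<'E'
from h import *
def red(s):
    h=cv2.cvtColor(s,cv2.COLOR_BGR2HSV); m=(((h[...,0]<6)|(h[...,0]>174))&(h[...,1]>130)).astype(np.uint8)
    m[:,:235]=0;m[:,270:]=0;m[:175]=0;m[205:]=0
    ys,xs=np.nonzero(m); return xs.mean(),ys.mean(),len(xs)
def yel(s,box):
    h=cv2.cvtColor(s,cv2.COLOR_BGR2HSV); m=(h[...,0]>20)&(h[...,0]<34)&(h[...,1]>150)
    k=np.zeros_like(m);x0,y0,x1,y1=box;k[y0:y1,x0:x1]=1; ys,xs=np.nonzero(m&k); return xs,ys
ex=np.array([np.cos(.155),np.sin(.155)]);ey=np.array([-ex[1],ex[0]]);H=np.array([.5485,.1375])
def lf(P): return np.array([(P[:2]-H)@ex,(P[:2]-H)@ey])*1000
E
python3 - <<'E'
from m import *
s=env.snapshot("side"); x=env.read_state();print(x["tcp_pos"],x["tool_rot"])
cv2.imwrite("pics/s6.png",s)
r=red(s);print("band",r,lf(S.plane(r[:2],.029)))
xs,ys=yel(s,(276,178,300,195))
for p in sorted(zip(xs.tolist(),ys.tolist())): print(p,lf(S.plane(p,.05)).round(1),lf(S.plane(p,.037)).round(1))
E
```

```text
[0.61661049 0.04272369 0.28894575] [-3.14126919e+00 -1.05292268e-04  1.55682768e-01]
band (np.float64(254.15217391304347), np.float64(188.8695652173913), 46) [-27.20413492  -0.16199116]
(281, 183) [ 18.2 -43.4] [ 27.7 -33.2]
(281, 184) [ 16.  -45.9] [ 25.4 -35.7]
(281, 185) [ 13.7 -48.3] [ 23.1 -38.2]
(282, 183) [ 20.  -44.9] [ 29.4 -34.7]
(282, 184) [ 17.7 -47.4] [ 27.1 -37.2]
(282, 185) [ 15.5 -49.8] [ 24.8 -39.8]
(282, 186) [ 13.2 -52.3] [ 22.6 -42.3]
(283, 184) [ 19.4 -48.9] [ 28.9 -38.8]
(284, 182) [ 25.7 -45.4] [ 35.3 -35.3]
(284, 183) [ 23.4 -47.9] [ 33.  -37.8]
(285, 182) [ 27.4 -47. ] [ 37.1 -36.8]
(285, 183) [ 25.2 -49.5] [ 34.7 -39.4]
(285, 184) [ 22.9 -51.9] [ 32.4 -41.9]
(286, 182) [ 29.2 -48.5] [ 38.8 -38.4]
(286, 183) [ 26.9 -51. ] [ 36.5 -40.9]
(286, 184) [ 24.6 -53.5] [ 34.2 -43.4]
(286, 185) [ 22.3 -55.9] [ 31.9 -46. ]
(287, 183) [ 28.6 -52.5] [ 38.3 -42.5]
(287, 184) [ 26.3 -55. ] [ 35.9 -45. ]
(287, 185) [ 24.1 -57.4] [ 33.6 -47.5]
(288, 184) [ 28.1 -56.5] [ 37.7 -46.6]
(288, 185) [ 25.8 -58.9] [ 35.4 -49.1]
(288, 186) [ 23.5 -61.4] [ 33.1 -51.5]
(289, 184) [ 29.8 -58. ] [ 39.5 -48.1]
(289, 185) [ 27.5 -60.5] [ 37.1 -50.6]
(289, 186) [ 25.3 -62.9] [ 34.8 -53.1]
(289, 187) [ 23.  -65.3] [ 32.5 -55.6]
(290, 185) [ 29.2 -62. ] [ 38.9 -52.2]
(290, 186) [ 27.  -64.4] [ 36.6 -54.6]
(290, 187) [ 24.7 -66.8] [ 34.3 -57.1]
(290, 188) [ 22.5 -69.2] [ 32.  -59.6]
(291, 186) [ 28.7 -65.9] [ 38.3 -56.2]
(291, 187) [ 26.4 -68.3] [ 36.  -58.6]
(291, 188) [ 24.2 -70.8] [ 33.7 -61.1]
(292, 187) [ 28.1 -69.9] [ 37.8 -60.2]
(292, 188) [ 25.9 -72.3] [ 35.5 -62.6]
(292, 189) [ 23.6 -74.6] [ 33.2 -65.1]
(293, 187) [ 29.9 -71.4] [ 39.5 -61.7]
(293, 188) [ 27.6 -73.8] [ 37.2 -64.2]
(293, 189) [ 25.3 -76.2] [ 34.9 -66.6]
```

The band sits at gauge x = -27 mm and the pointer at about +26 mm, so the pull is about 53 mm. Descending behind the foot with the fingers fully open.

Request:
{"name": "jog_arm", "arguments": {
  "targets": [
    {"offset": [1, 2, 20], "roll": 0, "gripper": 1},
    {"offset": [0, 0, 25], "roll": 0, "gripper": 1},
    {"offset": [0, 0, 25], "roll": 0, "gripper": 1},
    {"offset": [0, 0, 25], "roll": 0, "gripper": 1},
    {"offset": [0, 0, 10], "roll": 0, "gripper": 1},
    {"offset": [0, 0, 0], "roll": 0, "gripper": 1}
  ]
}}

```text
clock: 11.27
tcp_pos: [0.6176, 0.0404, 0.1825]
tool_rot: [-3.141, 0.001, 0.155]
force: [-0.1, -0.0, 0.0]
gripper_width: 0.996
gripper_force: 0.0
```

Request:
{"name": "jog_arm", "arguments": {
  "targets": [
    {"offset": [-5, 0, 0], "roll": 0, "gripper": 1},
    {"offset": [-5, 0, 0], "roll": 0, "gripper": 1},
    {"offset": [-5, 0, 0], "roll": 0, "gripper": 1},
    {"offset": [-5, 0, 0], "roll": 0, "gripper": 1},
    {"offset": [-5, 0, 0], "roll": 0, "gripper": 1},
    {"offset": [0, 0, 0], "roll": 0, "gripper": 1}
  ]
}}

```text
clock: 11.77
tcp_pos: [0.5926, 0.036, 0.1837]
tool_rot: [3.141, -0.001, 0.155]
force: [3.5, -0.2, 3.1]
gripper_width: 0.996
gripper_force: 1.5
```

```bash
python3 - <<'E'
from m import *
s=env.snapshot("side"); x=env.read_state();print(x["tcp_pos"],x["tool_rot"],x["force"])
cv2.imwrite("pics/s7.png",s)
r=red(s);print("band",r)
xs,ys=yel(s,(262,172,305,215))
L=np.array([lf(S.plane(p,.05)) for p in zip(xs.astype(float),ys.astype(float))]); 
for a in L[np.argsort(L[:,1])]:print(a.round(0),end="")
E
```

```text
[0.59296001 0.03612871 0.18353682] [ 3.14150486e+00 -5.16913470e-04  1.54673939e-01] [ 2.16409118 -0.27912762  2.34511911]
band (np.float64(254.20454545454547), np.float64(188.9090909090909), 44)
[ 10. -76.][  8. -74.][ 12. -73.][  7. -73.][ 11. -72.][  5. -71.][  9. -70.][ 13. -70.][  7. -69.][ 11. -68.][  6. -67.][  9. -67.][  8. -65.][ 12. -64.][  6. -64.][ 10. -63.][  8. -61.][ 12. -60.][  7. -60.][ 10. -59.][  5. -58.][  9. -57.][ 13. -56.][  7. -56.][ 11. -55.][  5. -54.][  9. -53.][ -2. -52.][  8. -52.][ 12. -51.][ -4. -51.][  6. -50.][  0. -50.][ 10. -49.][ -5. -49.][  4. -49.][ -1. -48.][  8. -48.][  2. -47.][ -3. -47.][  6. -46.][  1. -46.][ 10. -45.][ -5. -45.][ -1. -44.]
```

The spring force shows and the stripe has moved from +26 to about +9, so the foot follows. 36 mm to go.

Request:
{"name": "jog_arm", "arguments": {
  "targets": [
    {"offset": [-6, 0, 0], "roll": 0, "gripper": 1},
    {"offset": [-7, 0, 0], "roll": 0, "gripper": 1},
    {"offset": [-7, 0, 0], "roll": 0, "gripper": 1},
    {"offset": [-7, 0, 0], "roll": 0, "gripper": 1},
    {"offset": [-6, 0, 0], "roll": 0, "gripper": 1},
    {"offset": [-3, 0, 0], "roll": 0, "gripper": 1},
    {"offset": [0, 0, 0], "roll": 0, "gripper": 1},
    {"offset": [0, 0, 0], "roll": 0, "gripper": 1}
  ]
}}

```text
clock: 12.48
tcp_pos: [0.558, 0.0303, 0.1833]
tool_rot: [3.141, -0.001, 0.154]
force: [5.4, -2.7, 1.9]
gripper_width: 0.998
gripper_force: 2.6
```

```bash
cat > p.py <<'E'
from m import *
import sys
s=env.snapshot("side"); x=env.read_state();print(x["tcp_pos"],x["tool_rot"],x["force"])
cv2.imwrite(sys.argv[1],s)
r=red(s);print("band",r,lf(S.plane(r[:2],.029)))
xs,ys=yel(s,(240,172,305,235))
L=np.array([np.r_[lf(S.plane(p,.05)),p] for p in zip(xs.astype(float),ys.astype(float))]); L=L[np.argsort(L[:,1])]
b=L[(L[:,1]<-50)&(L[:,0]<10)]; print("stripe x",b[:,0].mean(),b[:,0].min(),b[:,0].max(),len(b))
for lo in range(-78,-40,4):
    c=L[(L[:,1]>=lo)&(L[:,1]<lo+4)]; print(lo,c[:,0].round(0).tolist())
E
python3 p.py pics/s8.png
python3 - <<'E'
import cv2
s=cv2.imread("pics/s8.png");cv2.imwrite("pics/s8c.png",cv2.resize(s[150:250,225:335],None,fx=6,fy=6,interpolation=2))
E
```

```text
[0.55806336 0.03032774 0.18326055] [ 3.14114085e+00 -1.14709576e-03  1.54452404e-01] [ 5.37724429 -2.19478305  1.55884105]
band (np.float64(254.15217391304347), np.float64(188.8695652173913), 46) [-27.20413492  -0.16199116]
stripe x -26.641204796712742 -39.00096404259962 -20.660475552105776 36
-78 [-27.0, -23.0, -29.0, -25.0]
-74 [-26.0, -23.0, -28.0, -24.0]
-70 [-21.0, -26.0, -22.0, -28.0, -24.0, -29.0]
-66 [-26.0, -22.0, -27.0, -24.0, -29.0]
-62 [-25.0, -27.0, -23.0, -29.0]
-58 [-25.0, -30.0, -27.0, -23.0, -28.0]
-54 [-24.0, -39.0, -30.0, -26.0, -22.0, -37.0, -28.0, -33.0]
-50 [-24.0, -39.0, -29.0, -35.0, -26.0, -31.0, -22.0, -37.0, -27.0, -33.0]
-46 [-24.0, -29.0, -35.0]
-42 []
```

View pics/s8c.png

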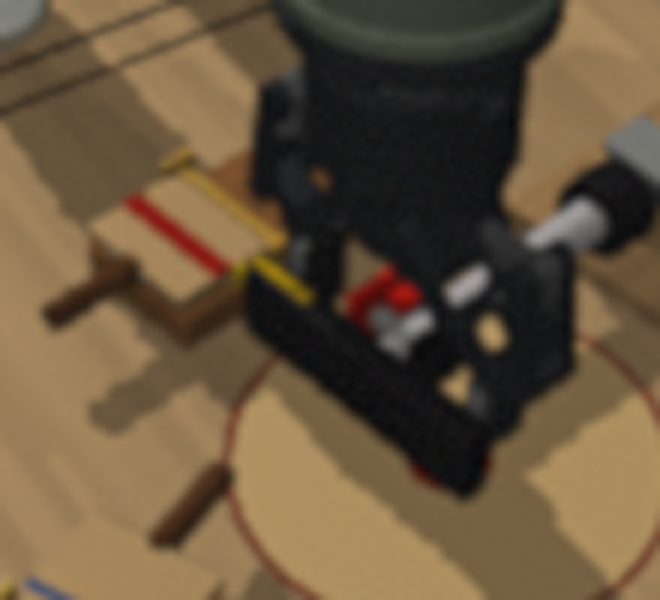

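The pointer tip stands at the red band's end (crop ≈ (238,268), band end (222,268)). The stripe reads about -26 against the band at -27. I'll pull 1.5 mm more, then squeeze.

Request:
{"name": "jog_arm", "arguments": {
  "targets": [
    {"offset": [-1.5, 0, 0], "roll": 0, "gripper": 1},
    {"offset": [0, 0, 0], "roll": 0, "gripper": 1},
    {"offset": [0, 0, 0], "roll": 0, "gripper": 0.6},
    {"offset": [0, 0, 0], "roll": 0, "gripper": 0.4},
    {"offset": [0, 0, 0], "roll": 0, "gripper": 0},
    {"offset": [0, 0, 0], "roll": 0, "gripper": 0},
    {"offset": [0, 0, 0], "roll": 0, "gripper": 0},
    {"offset": [0, 0, 0], "roll": 0, "gripper": 0},
    {"offset": [0, 0, 0], "roll": 0, "gripper": 0},
    {"offset": [0, 0, 0], "roll": 0, "gripper": 0}
  ]
}}

```text
clock: 13.37
tcp_pos: [0.557, 0.0314, 0.1839]
tool_rot: [-3.141, -0.003, 0.156]
force: [4.9, 5.0, 12.7]
gripper_width: 0.314
gripper_force: 58.6
```

```bash
python3 p.py pics/s9.png
```

```text
[0.55708247 0.03148335 0.183899  ] [-3.1406614  -0.00315341  0.15587878] [ 4.64983421  5.17337299 13.44978885]
band (np.float64(254.20454545454547), np.float64(188.9090909090909), 44) [-27.19706822  -0.34626791]
stripe x -26.196762209823778 -36.95383776829406 -20.651286497389638 37
-78 [-27.0, -29.0, -25.0]
-74 [-26.0, -23.0, -28.0, -24.0, -30.0]
-70 [-26.0, -22.0, -28.0, -24.0, -29.0]
-66 [-26.0, -22.0, -27.0, -24.0, -29.0]
-62 [-25.0, -21.0, -27.0, -23.0, -29.0]
-58 [-25.0, -30.0, -21.0, -27.0, -23.0, -28.0]
-54 [-24.0, -30.0, -21.0, -26.0, -22.0, -37.0, -28.0, -33.0]
-50 [-24.0, -39.0, -29.0, -35.0, -26.0, -31.0, -37.0, -27.0, -33.0]
-46 [-24.0, -29.0, -35.0]
-42 []
```

```bash
python3 - <<'E'
from m import *
s=cv2.imread("pics/s9.png"); h=cv2.cvtColor(s,cv2.COLOR_BGR2HSV)
for y in range(190,200):
  print(y,[tuple(h[y,x][:2].tolist()) for x in range(259,270)])
for p in [(263.5,195),(264,195),(264.5,194.5),(265,194.5)]:print(p,lf(S.plane(p,.038)),lf(S.plane(p,.036)))
print("band end",[lf(S.plane(p,.029)) for p in [(262,194),(261,194),(262,195)]])
E
```

```text
190 [(12, 136), (16, 123), (17, 116), (18, 116), (18, 117), (17, 117), (17, 116), (17, 116), (18, 114), (18, 123), (18, 149)]
191 [(6, 171), (11, 144), (15, 124), (17, 116), (17, 115), (17, 116), (17, 114), (17, 114), (18, 116), (18, 125), (18, 148)]
192 [(2, 210), (5, 181), (10, 147), (14, 127), (16, 121), (18, 122), (18, 120), (18, 126), (20, 146), (21, 164), (20, 164)]
193 [(2, 215), (2, 210), (4, 185), (8, 156), (14, 139), (19, 145), (20, 150), (21, 155), (23, 200), (23, 217), (23, 207)]
194 [(5, 184), (2, 205), (2, 210), (5, 189), (14, 182), (21, 188), (22, 195), (23, 184), (23, 192), (23, 214), (24, 224)]
195 [(11, 145), (7, 169), (4, 186), (7, 171), (18, 179), (23, 210), (23, 209), (22, 153), (20, 114), (22, 168), (23, 201)]
196 [(15, 124), (11, 137), (9, 148), (14, 134), (19, 150), (21, 187), (22, 201), (20, 124), (130, 64), (18, 67), (22, 163)]
197 [(17, 119), (15, 126), (14, 133), (14, 142), (16, 152), (18, 174), (19, 179), (17, 115), (120, 57), (108, 61), (10, 46)]
198 [(16, 123), (14, 140), (14, 151), (14, 153), (14, 155), (15, 158), (15, 162), (13, 66), (105, 28), (120, 32), (120, 23)]
199 [(14, 147), (14, 159), (14, 161), (13, 152), (14, 156), (13, 153), (14, 156), (8, 76), (0, 0), (0, 0), (105, 27)]
(263.5, 195) [-29.74948746 -37.21259083] [-28.472929   -35.65210472]
(264, 195) [-28.89627443 -37.96614006] [-27.61706818 -36.40799245]
(264.5, 194.5) [-26.99222002 -37.48953259] [-25.70710489 -35.92990592]
(265, 194.5) [-26.13789376 -38.24398062] [-24.85012738 -36.68669524]
band end [array([-24.47732999, -25.39134958]), array([-26.21162612, -23.85955127]), array([-26.60019532, -27.89818647])]
```

The pointer tip reads about -27 to -28 mm and the band centre -27 mm. The grip opening matches the 28 mm closed grasp at 58 N. Handing in.

```bash
python3 -c "
from cell import env
print(env.read_state()['gripper_force'],env.finish_job())"
```

```text
the job is handed in; nothing more can be done
59.1197944956366 None
```

I handed the job in at about 13.5 s, though the result isn't known yet: the leaf lies flat with its red band up, the leg is drawn out with the pointer about 1–2 mm from the band's centre (band ±5 mm), and the lever is squeezed closed and still gripped at 59 N. The first lift of the leaf slipped and had to be repeated.

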